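Walk the battery home into its charging bay

TASK

The heavy battery stands in front of its charging bay, too heavy to be pushed straight in, for it must never be pushed harder than 18 N. Walk it forward by pushing the two black pads at the ends of its near long face in turn, until it sits fully home, both sprung contact pins in the bay pressed in flush; then slide the bolt all the way across in front of it. Keep the battery flat on the table, leave the other things where they are, and let go.

Things in the scene. Friction and masses are not known exactly. Their poses are not given: they have to be found in the camera images.
- battery: grey battery, a dark band at each end, 110 deep (its x) x 260 wide (y) x 75 high, about 3.3 kg, on four rubber feet at x +-38, y +-60; casing 5 to 75 above the table. Origin under its centre on the table; a black pad at each end of the near (-x) long face; +x points into the bay. Sliding it straight takes about 18 to 22 N and more, swinging one end ahead 9 to 13 N
- push_left (a point): middle of the front of the left (+y) push pad: slick black nylon, 46 wide x 36 high, 53 up, 108 left of the battery's middle, standing 20 proud; sprung, gives about 1 mm per 1.2 N up to 16 mm. Pushed here, the battery turns about a point near its other pair of feet: this end advances about 0.18 m per rad; faster than 0.06 m/s adds force
- push_right (a point): the same near the right (-y) end
- bay: fixed charging bay, open to the robot (-x): two aluminium cheeks 60 high, 310 apart inside, from 80 before the origin to behind it, flared 30 further out. Origin on the table midway between them; +x deeper. The stop, a 75 high wall across, has its face up to 5 before or behind the origin (not measured: feel for it): a home battery's origin is at x -60 to -50, y within 25, square, in this frame
- pin_left (a joint): brass sprung contact pin in the stop wall, 90 to the left (+y) of the middle, 35 up, 12 diameter: 0 = standing 8 mm proud, 0.008 = pressed flush by the battery's back; spring under 1 N
- pin_right (a joint): the same, 90 to the right (-y)
- bolt (a joint): flat steel bolt at the bay's left front, 0 = open, 0.06 = fully across in front of the battery; slides along the bay's -y with about 2.5 N, stays where left. Bar 15 thick (x), 95 long, 14 to 30 above the table, 135 in front of the bay's origin; open, its tip is 159 left of the bay's middle. It passes only once the battery is in
- bolt_tab (a point): middle of the upper part of the upright tab at the bolt's outer end, 60 up: the tab is 18 (x) x 14 (y), top at 79 above the table; push its outer (+y) face, keeping above the bolt's guide, which is 30 high and ends 24 inwards of the open tab
- capsule_a: a finished printed capsule standing upright, bronze and white stripes, 56 mm diameter, 128 mm tall; origin under its centre; leave alone
- capsule_b: a second such capsule; leave alone
- end_ring: flat printed ring, 60 mm across, 18 mm high; origin under its centre; leave alone
- mouse: black computer mouse, 100 x 60 x 26; origin under its centre; leave alone
- wallet: black wallet lying flat, 110 x 85 x 18; leave alone
- wrench: steel wrench lying flat, 160 long; leave alone
- mug: white mug, 80 mm across, 90 high; leave alone

How it is judged:
By the outcome, as a careful person would: the job done as asked, in the order asked, and still so for the second after the job is handed in, with the robot touching nothing.
It also fails if it takes over 72 s, if anything falls off the work surface, if the arm or the gripper's body presses on something with over 40 N, if the wrist force passes 120 N, or if a joint passes its speed limit or range.

ROBOT

A 6-joint arm with a two-finger parallel gripper is mounted at the origin on the work surface. World frame = base frame: x ahead of the robot, y to its left, z up, the work surface at z = 0. Lengths are in m, angles in rad, forces in N, time in s.
With the tool pointing down it reaches from about 0.35 to 0.775 m from the base axis. Payload 7.3 kg.
Tool frame: the origin (TCP) lies at the very end of the fingers, on their centre line; the grasp point (between the pads) lies robot.pinch_z behind it (robot.pinch_z is the distance from the TCP to the grasp point, in m); z points along the fingers, y is the direction in which the jaws open and shut (so a half turn about z gives the same grasp; the last joint's range is limited). The gripper opens to 92 mm and grips with 3 to 60 N. Pads are 19 mm wide; open, the fingers measure 130 mm over their backs; the gripper's body (75 mm by 190 mm) begins 47 mm behind the grasp point.
Start: joints at [-1.405, 0.342, 1.524, -0, 1.275, -0.146], TCP at [0.161, -0.5, 0.227] pointing down, gripper open.
Joint ranges: [-2.53, 2.53], [-0.77, 2.02], [0.04, 2.7], [-1, 4.14], [0.28, 2.66], [-3.11, 3.11]. Speed limits (rad/s): [2.57, 2.57, 3.14, 3.14, 3.14, 3.14].

INTERFACE

Orientations are given as a unit quaternion [x, y, z, w].
In Python, from plant import robot gives the robot as it stands. Calls block until the motion is done:
- robot.reach(position, orientation): joint-space move of the TCP to a pose.
- robot.move_linear(position, speed=0.15, ori=None): straight line of the TCP; ori=None keeps the orientation; speed is the mean speed in m/s.
- robot.goto_joints(angles): joint-space move.
- robot.move_gripper(opening, grasp_force=None): opening from 0.0 (shut) to 1.0 (fully open); grasp_force is the grip in N (None keeps the last); returns when the fingers have stopped.
- robot.hold(seconds).
- robot.inverse_kinematics(position, orientation): joint angles nearest the present ones, or None.
- robot.read_state(): the state.
- robot.grab_frame(name): name is "side" or "top" or "wrist"; returns a dict with "frame" (384x512x3 uint8, red, green, blue), "z_map" (384x512 float32, m along the optical axis (not along the pixel's ray), 0 where there is no reading), "mtx" (3x3 intrinsics, pixels), "D" ([k1, k2, p1, p2, k3] as OpenCV has them; the pictures are not rectified), "world_to_cam" (4x4, takes a point from world to camera coordinates). Camera axes: x right, y down, z forward; pixel columns grow to the right and rows downward; lengths in m; the calibration is good to about 2 mm. A picture is of the moment at which its call begins.
A pose or a line that the arm cannot do raises robot.Unreachable and nothing moves.
- robot.finish_job(): hands the job in, once; it reports no verdict.
The state is a dict: "clock": time; "q": joint angles; "qd": joint speeds; "tau": joint torques, N m; "position": TCP position; "tcp_rot": TCP orientation; "force": force on the tool from outside, world axes, zero at the start; "moment": the same for the moment, N m; "grip_width": opening from 0.0 (shut) to 1.0 (fully open).
Only numpy, scipy, OpenCV 4.12 (cv2) and the standard library are available. Lean on these libraries where they do the work, as an engineer would, in place of code of your own. Each camera call takes 0.05 s, during which the arm holds its last target. There are 200 camera calls.

## Working session

There is one attempt and no reset: what is moved stays moved. The work goes in short steps, each a Python script; the robot and the scene stay as the last script left them, time stands still between calls to the robot, and variables do not carry over. Pictures are saved under pics/ and viewed, about 8 in all and at most 12, crops included, and the job is handed in when it is done.

```bash
mkdir -p pics; ls
python3 - <<'E'
from plant import robot
import cv2,numpy as np
s=robot.read_state();print(s['clock'],s['position'],s['tcp_rot'],s['force'],robot.pinch_z)
for n in("top","side"):
    f=robot.grab_frame(n);cv2.imwrite(f"pics/{n}0.png",f["frame"][:,:,::-1]);np.savez(f"{n}0.npz",**f)
    print(n,f["mtx"].tolist(),f["D"],np.round(f["world_to_cam"],3).tolist())
E
```

```text
pics
0.0 [ 0.16100238 -0.49926009  0.2260445 ] [ 9.87869250e-01  1.55285980e-01 -1.23666260e-05 -7.80139998e-04] [ 0.42128206  0.48484644 -0.24843883] 0.0188
top [[449.3265007256458, 0.0, 253.96387079087697], [0.0, 449.3265007256458, 188.320464819638], [0.0, 0.0, 1.0]] [-0.03537305  0.          0.          0.          0.        ] [[-0.021, -1.0, 0.004, 0.038], [-0.993, 0.02, -0.117, 0.622], [0.117, -0.006, -0.993, 1.262], [0.0, 0.0, 0.0, 1.0]]
side [[384.27847075993543, 0.0, 259.23416065044177], [0.0, 384.27847075993543, 186.69445338826637], [0.0, 0.0, 1.0]] [-0.13388573  0.          0.          0.          0.        ] [[-0.994, -0.112, 0.009, 0.616], [-0.075, 0.608, -0.79, 0.082], [0.083, -0.786, -0.613, 0.965], [0.0, 0.0, 0.0, 1.0]]
```

View pics/top0.png

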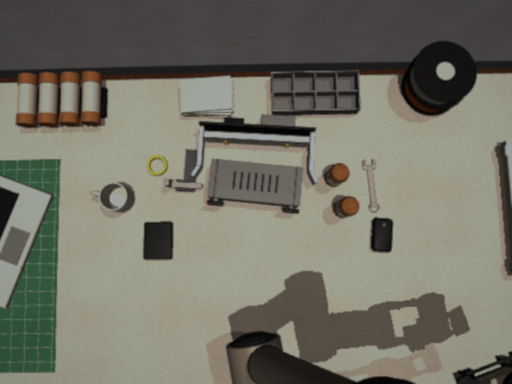

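View pics/side0.png

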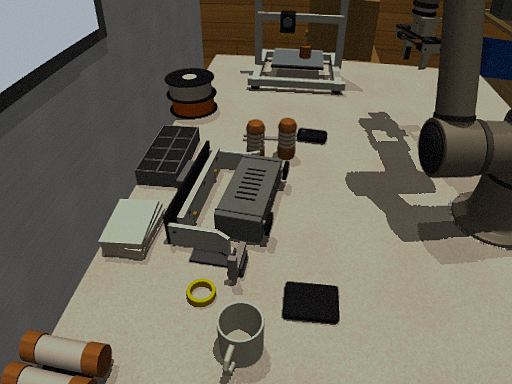

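The top view shows the battery at about (255,184), and the bay's cheeks and stop around (257,135). The bolt tab is at about (168,183), the pads at about (215,203) and (290,209), and the capsules on the right at (339,175) and (347,206). The side view agrees. Next I'll measure with the depth maps.

```bash
cat > h.py <<'E'
import numpy as np,cv2
def cloud(f):
    z=f["z_map"];h,w=z.shape
    uv=np.stack(np.meshgrid(np.arange(w),np.arange(h)),-1).reshape(-1,1,2).astype(float)
    n=cv2.undistortPoints(uv,f["mtx"],f["D"]).reshape(h,w,2)
    pc=np.dstack([n*z[...,None],z]);T=np.linalg.inv(f["world_to_cam"])
    P=pc@T[:3,:3].T+T[:3,3];P[z<=0]=np.nan
    return P
def rect(P,m):
    q=P[m][:,:2].astype(np.float32);return cv2.minAreaRect(q*1000),len(q)
E
python3 - <<'E'
from h import *
import cv2
for n in("top","side"):
    f=dict(np.load(n+"0.npz"));P=cloud(f);X,Y,Z=P[...,0],P[...,1],P[...,2]
    print(n,"table",np.nanmedian(Z[(X>.35)&(X<.45)&(abs(Y)<.1)]))
    if n=="top":
        for u,v in((255,184),(205,150),(312,150),(257,127),(168,183),(182,184),(216,202),(290,209),(226,142),(287,146),(339,175),(347,206)): print((u,v),np.round(P[v,u],4))
        b=(Z>.068)&(Z<.082); 
    b=(Z>.065)&(Z<.085)&(X>.3)&(X<.8)&(abs(Y)<.3)
    k,lab,st,c=cv2.connectedComponentsWithStats(b.astype(np.uint8))
    for i in range(1,k):
        if st[i,4]>25: print(i,st[i],rect(P,lab==i))
    b=(Z>.052)&(Z<.065)&(X>.3)&(X<.8)&(abs(Y)<.3)
    k,lab,st,c=cv2.connectedComponentsWithStats(b.astype(np.uint8))
    for i in range(1,k):
        if st[i,4]>25: print('mid',i,st[i],rect(P,lab==i))
    # rectified ortho height/colour image (x up, y left) 
    if n=="top":
        c=cv2.resize(f["frame"][100:230,150:370,::-1],None,fx=3.6,fy=3.6,interpolation=cv2.INTER_CUBIC);cv2.imwrite("pics/topcrop.png",c)
E
```

```text
top table -0.0005389934700124055
(255, 184) [0.6305 0.0223 0.0769]
(205, 150) [ 0.7466  0.1697 -0.002 ]
(312, 150) [ 0.7283 -0.1439  0.0571]
(257, 127) [0.794  0.0132 0.0766]
(168, 183) [0.6382 0.2661 0.0771]
(182, 184) [0.6414 0.2349 0.0252]
(216, 202) [0.5826 0.1326 0.0701]
(290, 209) [ 0.559  -0.0746  0.0675]
(226, 142) [0.7614 0.1042 0.0356]
(287, 146) [ 0.7451 -0.0738  0.0395]
(339, 175) [ 0.6437 -0.2042  0.1296]
(347, 206) [ 0.5602 -0.2242  0.12  ]
2 [231 125  85   7 249] (((793.1868896484375, -32.52574157714844), (239.39190673828125, 10.778094291687012), 85.5760498046875), 249)
3 [204 131 105  13 646] (((766.55859375, 16.069931030273438), (298.2372131347656, 18.846343994140625), 85.6111831665039), 646)
4 [ 207  159   96   47 3563] (((637.3214721679688, 23.42719268798828), (260.3535461425781, 111.4031982421875), 82.96463012695312), 3563)
9 [164 179   7   7  39] (((641.5986328125, 270.3219909667969), (15.249699592590332, 16.50381088256836), 88.4825439453125), 39)
12 [206 200  17   6  68] (((581.4795532226562, 138.57557678222656), (45.79396438598633, 11.859367370605469), 83.22412
[... 1879 characters left out ...]
4), 84.31617736816406), 70)
mid 4 [183 146  30  52 134] (((789.2943115234375, -37.03532409667969), (226.6072540283203, 10.66890811920166), 84.21173095703125), 134)
mid 5 [171 149  89  93 693] (((717.973876953125, 22.083038330078125), (366.2518005371094, 138.9423370361328), 85.94441986083984), 693)
mid 6 [214 163  76  66 315] (((591.5860595703125, 50.46571350097656), (289.86688232421875, 98.63270568847656), 58.62228775024414), 315)
mid 8 [265 218   8  13  31] (((579.1257934570312, 149.35086059570312), (34.60049819946289, 8.62594223022461), 65.5277328491211), 31)
mid 9 [227 263  10   7  43] (((644.2158813476562, 281.1133728027344), (18.214208602905273, 5.7342209815979), 6.956101894378662), 43)
```

View pics/topcrop.png

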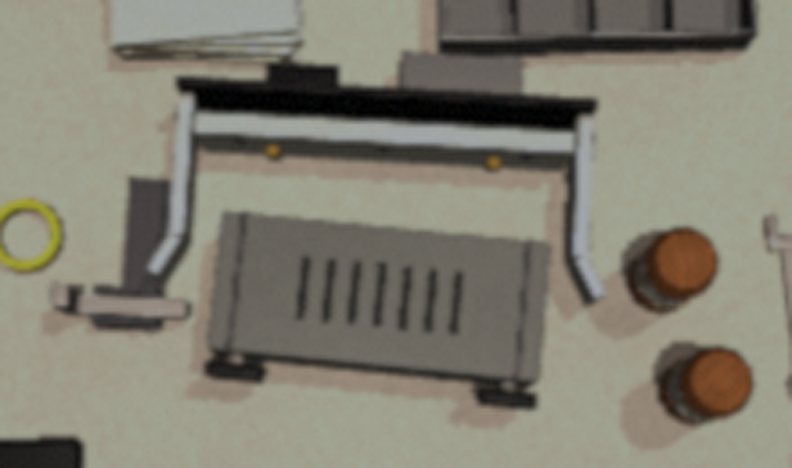

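The crop shows the battery facing the bay with its left end slightly ahead. Both pins are visible at about (273,150) and (493,162), and the tab is at about (65,298). The side and top depth maps agree to about 2–4 mm. In the bay frame the battery centre is at about x −0.121, y −0.003, and its yaw relative to the bay is about −2.6°.

I'll push with the jaws closed and lying along x, so the gripper's body stays clear of the capsules.

```bash
cat >> h.py <<'E'
from plant import robot
YB=-np.radians(4.42); O=np.array([.7591,.0190])
EX=np.array([np.cos(YB),np.sin(YB)]);EY=np.array([-np.sin(YB),np.cos(YB)])
def W(x,y,z): return np.r_[O+x*EX+y*EY,z]
def B(p): d=np.asarray(p)[:2]-O; return np.array([d@EX,d@EY])
def Q(a): return np.array([np.cos(a/2),np.sin(a/2),0,0])
def st():
    s=robot.read_state();f=np.array(s["force"]);return s["clock"],B(s["position"]),np.array([f[:2]@EX,f[:2]@EY,f[2]]),s
E
python3 - <<'E'
from h import *
import itertools
for a in (np.pi/2+YB,-np.pi/2+YB):
    print(a)
    for p in ((-.25,-.11,.15),(-.25,-.11,.042),(-.13,-.11,.042),(-.25,.11,.15),(-.13,.11,.042),(-.135,.29,.045),(-.135,.19,.045),(-.135,.29,.14)):
        j=robot.inverse_kinematics(W(*p),Q(a));print(p,None if j is None else np.round(j,2))
E
```

```text
1.493652773856747
(-0.25, -0.11, 0.15) [-0.29  0.39  1.69 -0.    1.07 -0.22]
(-0.25, -0.11, 0.042) [-0.29  0.54  1.8  -0.    0.8  -0.22]
(-0.13, -0.11, 0.042) [-0.25  0.71  1.44 -0.    0.99 -0.17]
(-0.25, 0.11, 0.15) [ 0.14  0.44  1.6  -0.    1.1   0.21]
(-0.13, 0.11, 0.042) [ 0.1   0.75  1.35 -0.    1.04  0.17]
(-0.135, 0.29, 0.045) [ 0.35  0.86  1.1  -0.    1.18  0.43]
(-0.135, 0.19, 0.045) [ 0.22  0.78  1.27 -0.    1.08  0.29]
(-0.135, 0.29, 0.14) [ 0.35  0.78  1.   -0.    1.36  0.43]
-1.647939879733046
(-0.25, -0.11, 0.15) [-0.29  0.39  1.69 -0.    1.07  2.93]
(-0.25, -0.11, 0.042) [-0.29  0.54  1.8  -0.    0.8   2.93]
(-0.13, -0.11, 0.042) [-0.25  0.71  1.44 -0.    0.99  2.97]
(-0.25, 0.11, 0.15) [ 0.14  0.44  1.6  -0.    1.1  -2.93]
(-0.13, 0.11, 0.042) [ 0.1   0.75  1.35 -0.    1.04 -2.97]
(-0.135, 0.29, 0.045) [ 0.35  0.86  1.1  -0.    1.18 -2.71]
(-0.135, 0.19, 0.045) [ 0.22  0.78  1.27 -0.    1.08 -2.85]
(-0.135, 0.29, 0.14) [ 0.35  0.78  1.   -0.    1.36 -2.71]
```

```bash
cat >> h.py <<'E'
A=np.pi/2+YB; ZP=.045
def contact(y,x0,tare,xmax,thr=1.5,step=.004):
    "advance along bay x until light touch"
    x=x0
    while x<xmax:
        x+=step;robot.move_linear(W(x,y,ZP),speed=.06)
        f=-(st()[2]-tare)[0]
        if f>thr: return x,f
    return x,f
def push(y,x,tare,xend,fmax=14.5,step=.0025,sp=.03,log=True):
    "advance to xend (commanded finger x) or until fmax; returns x,f"
    L=[];f=0
    while x<xend and f<fmax:
        d=step if f<11.5 else min(step,.0012)
        x+=d;robot.move_linear(W(x,y,ZP),speed=sp)
        t,p,F,s=st();f=-(F-tare)[0];L.append((round(p[0]*1e3,1),round(f,1)))
    if log: print(L)
    return x,f
E
python3 - <<'E'
from h import *
robot.move_gripper(0.0,30)
robot.reach(W(-.27,-.107,.2),Q(A)); print(st()[0])
robot.move_linear(W(-.27,-.107,ZP),speed=.2)
robot.hold(.2);fs=np.array([st()[2] for _ in range(5)]);tare=fs.mean(0);t0=st()[0];print(t0,tare,fs.std(0))
x,f=contact(-.107,-.27,tare,-.19);print("contact",x,f,st()[0]-t0)
x,f=push(-.107,x,tare,x+.012);print(x,f,st()[0]-t0,st()[1])
E
```

```text
3.4917
4.6167 [-0.47603987 -0.48672945  0.16502797] [0.00000000e+00 5.55111512e-17 0.00000000e+00]
contact -0.21399999999999997 4.472685620395795 3.5
[(np.float64(-212.9), np.float64(6.1)), (np.float64(-211.2), np.float64(8.5)), (np.float64(-209.5), np.float64(9.8)), (np.float64(-206.7), np.float64(8.2)), (np.float64(-204.4), np.float64(8.9))]
-0.20149999999999996 8.889413265973264 4.75 [-0.2043985  -0.10699083]
```

Run:
```python
from h import *
tare=np.array([-.476,-.487,.165])
x,f=push(-.112,-.2015,tare,-.167,step=.0035);print(x,f,st()[0],st()[1])
p=st()[1]
robot.move_linear(W(-.235,-.112,ZP),speed=.2)
robot.move_linear(W(-.235,.092,ZP),speed=.25)
robot.hold(.1);tare=st()[2];print(tare)
f=robot.grab_frame("top");P=cloud(f);Z=P[...,2];b=(Z>.065)&(Z<.085)&(P[...,0]>.5)&(P[...,0]<.8)&(abs(P[...,1])<.25)
cv2.imwrite("pics/t1.png",cv2.resize(f["frame"][80:270,120:400,::-1],None,fx=2.8,fy=2.8))
k,lab,s_,c=cv2.connectedComponentsWithStats(b.astype(np.uint8))
for i in range(1,k):
    if s_[i,4]>500: r=rect(P,lab==i);print(r,B(np.array(r[0][0])/1e3))
x,f=contact(.092,-.235,tare,-.19,step=.005);print("contact",x,f,st()[0],st()[1])
```

```text
[(np.float64(-200.4), np.float64(7.3)), (np.float64(-197.4), np.float64(9.6)), (np.float64(-193.9), np.float64(9.3)), (np.float64(-190.4), np.float64(9.7)), (np.float64(-187.0), np.float64(9.7)), (np.float64(-183.4), np.float64(9.5)), (np.float64(-179.9), np.float64(10.0)), (np.float64(-176.4), np.float64(9.3)), (np.float64(-172.8), np.float64(9.6)), (np.float64(-169.3), np.float64(9.1))]
-0.16649999999999998 9.121578063955631 12.1167 [-0.16930213 -0.11256724]
[-0.05047353 -0.04953587 -0.0491058 ]
(((766.4431762695312, 16.5972900390625), (297.1170654296875, 18.468713760375977), 85.62277221679688), 647) [ 0.00750651 -0.00182965]
(((652.5911865234375, 25.1153564453125), (110.7504653930664, 260.1298522949219), 7.1361494064331055), 3127) [-0.10666334 -0.00211115]
contact -0.21999999999999997 2.0488389719588946 14.475 [-0.22015118  0.09193653]
```

View pics/t1.png

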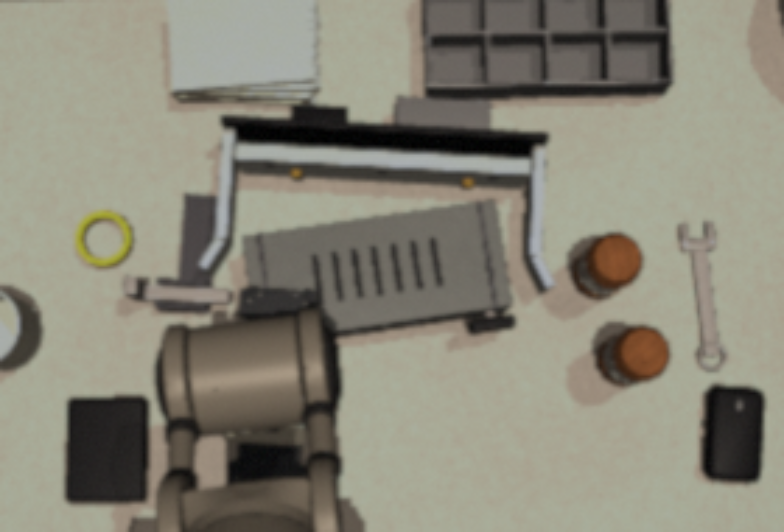

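The picture confirms the right-hand swing: relative yaw is about +0.20 rad, the centre is at −0.107 and still in the middle of the bay, and nothing else has moved. Next is the left swing, then the right.

```bash
cat >> h.py <<'E'
def swing(y0,y1,x,xend,tare,fmax=14.5,step=.0045):
    xs=x;L=[];f=0;n=0
    while x<xend and f<fmax:
        x+=step if f<11.8 else .0015
        y=y0+(y1-y0)*(x-xs)/(xend-xs)
        robot.move_linear(W(x,y,ZP),speed=.035)
        t,p,F,s=st();f=-(F-tare)[0];L.append((float(round(p[0]*1e3,1)),float(round(f,1))))
    print(L);return x,f
def bat():
    f=robot.grab_frame("top");P=cloud(f);Z=P[...,2];X,Y=P[...,0],P[...,1];b=(Z>.068)&(Z<.084)&(X>.5)&(X<.75)&(abs(Y)<.2)
    k,lab,s_,c=cv2.connectedComponentsWithStats(cv2.erode(b.astype(np.uint8),np.ones((2,2))))
    i=1+np.argmax(s_[1:,4]);r,n=rect(P,lab==i);(w,h),a=r[1],r[2]
    if w>h: a-=90
    print("bat",np.round(B(np.array(r[0])/1e3)*1e3,1),"rel yaw",round(np.radians(a)-YB,3),np.round(r[1],0),n,"t",st()[0])
    return f
def to(y,x0,back):
    p=st()[1];robot.move_linear(W(back,p[1],ZP),speed=.25);robot.move_linear(W(back,y,ZP),speed=.3)
    robot.hold(.1);return st()[2]
E
python3 - <<'E'
from h import *
tare=np.array([-.05,-.05,-.05])
x,f=swing(.094,.114,-.22,-.150,tare);print(x,f,st()[0])
tare=to(-.105,0,-.222);print(tare);bat()
x,f=contact(-.105,-.222,tare,-.16,step=.006,thr=2);print("contact",x,f,st()[0],st()[1])
E
```

```text
[(-216.7, 4.7), (-213.4, 8.7), (-209.0, 8.3), (-204.5, 8.9), (-200.0, 7.7), (-195.6, 9.2), (-191.1, 8.1), (-186.5, 7.9), (-182.1, 8.8), (-177.7, 8.6), (-173.3, 9.4), (-168.8, 9.0), (-164.3, 9.2), (-159.8, 9.0), (-155.2, 7.4), (-150.7, 8.8)]
-0.14799999999999994 8.846326091441032 19.0333
[-0.70131706 -0.36406186  0.26666451]
bat [-87.9  -5. ] rel yaw -0.182 [256. 107.] 2947 t 20.5167
contact -0.19199999999999998 5.305851425646101 21.7667 [-0.19362213 -0.10469328]
```

Run:
```python
from h import *
tare=np.array([-.70,-.36,.27])
x,f=swing(-.103,-.118,-.192,-.150,tare)
x,f=swing(-.118,-.122,x,-.137,tare,step=.0025);print(x,f,st()[0])
tare=to(.098,0,-.205);print(tare);bat()
x,f=contact(.098,-.205,tare,-.15,step=.006,thr=2);print("contact",x,f,st()[0],st()[1])
```

```text
[(-190.3, 8.0), (-185.5, 7.5), (-181.1, 7.6), (-176.6, 7.8), (-172.0, 8.0), (-167.5, 7.5), (-163.0, 6.7), (-158.6, 8.7), (-154.2, 8.8), (-149.7, 7.5)]
[(-147.7, 9.9), (-145.0, 8.7), (-142.6, 8.8), (-140.1, 8.2)]
-0.13699999999999996 8.247798858539129 25.5917
[ 0.06547079  0.17114205 -0.17118449]
bat [-72.   -4.4] rel yaw 0.123 [107. 257.] 3024 t 27.05
contact -0.16899999999999996 6.273225106419905 28.55 [-0.17050221  0.09791951]
```

Run:
```python
from h import *
tare=np.array([.065,.17,-.17])
x,f=swing(.098,.106,-.169,-.146,tare)
x,f=swing(.106,.108,x,-.128,tare,step=.0022,fmax=14);print(x,f,st()[0])
tare=to(-.107,0,-.185);print(tare);bat()
x,f=contact(-.107,-.185,tare,-.14,step=.005,thr=2);print("contact",x,f,st()[0],st()[1])
```

```text
[(-167.0, 8.0), (-162.6, 8.9), (-158.1, 8.3), (-153.6, 8.0), (-149.2, 8.3), (-144.9, 8.8)]
[(-143.3, 11.2), (-141.1, 10.8), (-139.1, 11.0), (-137.2, 12.2), (-136.1, 14.3)]
-0.13169999999999996 14.289880140588151 31.5
[-0.11326278  0.19712495 -0.75074653]
bat [-63.2  -4.5] rel yaw -0.041 [257. 108.] 2742 t 32.8833
contact -0.15499999999999997 3.3719693371015076 34.3833 [-0.15567871 -0.10689589]
```

Run:
```python
from h import *
def side(y,tare,x,xend=-.12):
    x,f=swing(y,y,x,xend,tare,step=.002,fmax=14);print("end",round(x,4),round(f,1),st()[0])
side(-.107,np.array([-.11,.2,-.75]),-.155)
for y in (.104,-.112):
    tare=to(y,0,-.170);bat()
    x,f=contact(y,-.170,tare,-.14,step=.005,thr=2);print("contact",x,f,st()[1])
    side(y,tare,x)
to(.0,0,-.18);f=bat()
cv2.imwrite("pics/t2.png",cv2.resize(f["frame"][100:230,150:370,::-1],None,fx=3.6,fy=3.6,interpolation=cv2.INTER_CUBIC))
```

```text
[(-153.9, 6.0), (-152.4, 7.4), (-151.0, 9.2), (-149.5, 10.7), (-147.4, 9.1), (-145.7, 10.7), (-143.7, 10.8), (-141.9, 10.3), (-140.0, 10.2), (-138.1, 11.1), (-136.4, 12.3), (-135.3, 13.8), (-134.2, 14.4)]
end -0.13 14.4 37.6333
bat [-62.   -5.6] rel yaw 0.047 [256. 107.] 2646 t 38.9417
contact -0.145 7.135627645569879 [-0.14618335  0.10404376]
[(-144.9, 7.9), (-143.4, 10.6), (-141.9, 11.4), (-140.0, 10.5), (-138.3, 11.3), (-136.6, 13.1), (-135.4, 14.0)]
end -0.1315 14.0 41.9417
bat [-62.4  -4.8] rel yaw 0.063 [259. 104.] 2625 t 43.2667
contact -0.145 4.457995406770656 [-0.14563421 -0.11192257]
[(-143.8, 6.1), (-142.3, 8.4), (-140.9, 9.9), (-139.5, 11.2), (-137.8, 12.3), (-136.5, 13.8), (-135.4, 14.4)]
end -0.132 14.4 46.2667
bat [-57.8  -4.6] rel yaw 0.002 [257. 107.] 2437 t 47.2833
```

View pics/t2.png

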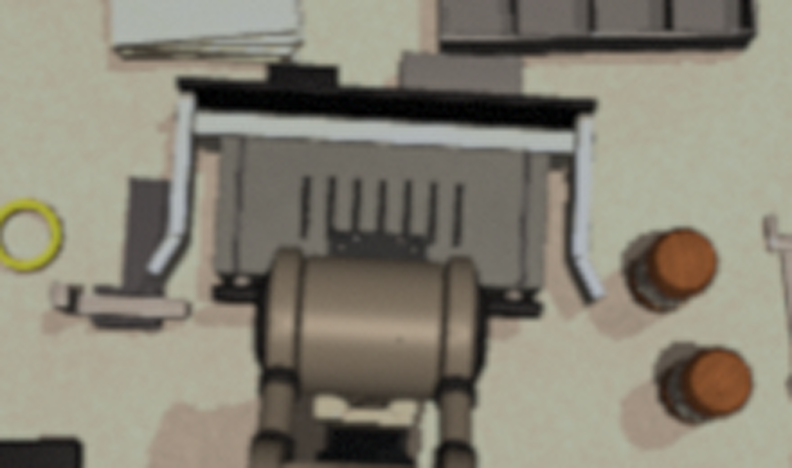

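The battery is now square and against or very near the stop. Two more small seating pushes follow, left then right, with a slightly higher force limit.

Run:
```python
from h import *
for y in (.106,-.110):
    tare=to(y,0,-.160)
    robot.move_linear(W(-.148,y,ZP),speed=.08)
    x,f=swing(y,y,-.148,-.12,tare,step=.003,fmax=14.8);print("end",round(x,4),round(f,1),st()[0])
```

```text
[(-145.6, 1.7), (-142.9, 4.6), (-140.8, 7.5), (-138.6, 10.1), (-136.4, 11.9), (-135.3, 13.1), (-134.2, 14.6), (-133.1, 16.3)]
end -0.1285 16.3 50.4417
[(-145.5, 1.5), (-142.8, 4.5), (-140.4, 7.9), (-138.3, 9.8), (-136.1, 12.6), (-135.0, 14.5), (-134.0, 15.6)]
end -0.13 15.6 53.7417
```

Run:
```python
from h import *
p=st()[1];robot.move_linear(W(-.165,p[1],ZP),speed=.25);robot.move_linear(W(-.165,-.09,.11),speed=.3)
robot.move_linear(W(-.136,.278,.11),speed=.35);robot.move_linear(W(-.136,.278,ZP),speed=.25)
robot.hold(.1);tare=st()[2];print(tare,st()[0])
y=.278;L=[];f=0
while y>.19 and f<9:
    y-=.012 if y>.222 else .0025
    robot.move_linear(W(-.136,y,ZP),speed=.1)
    t,p,F,s=st();f=(F-tare)[1];L.append((float(round(p[1]*1e3,1)),float(round(f,1))))
print(L,y,st()[0])
```

```text
[0.3612689  0.57966036 1.4675922 ] 56.125
[(265.6, -0.0), (253.9, -1.1), (241.9, -0.0), (229.7, -0.9), (217.7, -1.6), (215.6, 0.2), (213.1, 1.2), (210.7, 3.2), (210.6, 12.0)] 0.20799999999999996 58.4583
```

Run:
```python
from h import *
p=st()[1]
robot.move_linear(W(-.136,p[1]+.02,ZP),speed=.25);robot.move_linear(W(-.2,.25,.16),speed=.35)
f=robot.grab_frame("top");P=cloud(f);X,Y,Z=P[...,0],P[...,1],P[...,2]
d=np.dstack([X,Y])-O;bx=d@EX;by=d@EY
m=(Z>.06)&(Z<.085)&(abs(bx+.136)<.02)&(by>.15)&(by<.3);print(m.sum(),np.nanmean(by[m]),np.nanmin(by[m]),np.nanmax(by[m]),np.nanmean(bx[m]))
bat();g=robot.grab_frame("side");print(st()[0])
P=cloud(g);d=P[...,:2]-O;bx=d@EX;by=d@EY;Z=P[...,2];m=(Z>.06)&(Z<.085)&(abs(bx+.136)<.02)&(by>.15)&(by<.3);print(m.sum(),np.nanmean(by[m]),np.nanmin(by[m]),np.nanmax(by[m]))
c=cv2.resize(f["frame"][100:230,150:370,::-1],(780,461),interpolation=cv2.INTER_CUBIC)
c2=cv2.resize(g["frame"][125:300,140:320,::-1],None,fx=3.2,fy=3.2,interpolation=cv2.INTER_CUBIC)
cv2.imwrite("pics/t3.png",c);cv2.imwrite("pics/s3.png",c2)
```

```text
39 0.1883380962173927 0.18201537491509198 0.19599497532831395 -0.13652789050133837
bat [-57.6  -4.5] rel yaw 0.008 [257. 106.] 3000 t 59.3417
59.3917
87 0.1965588829483303 0.18742343033311876 0.20100072191010027
```

View pics/t3.png

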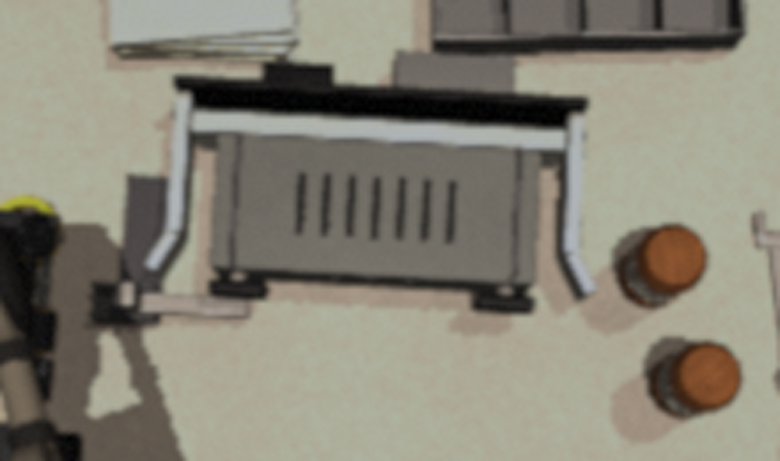

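View pics/s3.png

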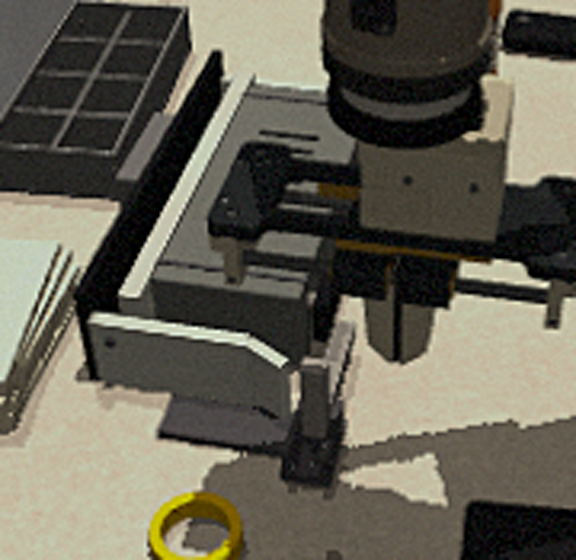

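Run:
```python
from h import *
for n in("top","side"):
    P=cloud(dict(np.load(n+"0.npz")));d=P[...,:2]-O;bx=d@EX;by=d@EY;Z=P[...,2]
    m=(Z>.06)&(Z<.085)&(abs(bx+.136)<.02)&(by>.2)&(by<.3);print(n,m.sum(),np.nanmean(by[m]),np.nanmin(by[m]),np.nanmax(by[m]))
    m=(Z>.012)&(Z<.034)&(abs(bx+.136)<.006)&(by>.14)&(by<.2);print("tip",np.nanmin(by[m]))
f=robot.grab_frame("top");P=cloud(f);d=P[...,:2]-O;bx=d@EX;by=d@EY;Z=P[...,2]
m=(Z>.012)&(Z<.034)&(abs(bx+.136)<.006)&(by>.06)&(by<.2);print("tip now",np.nanmin(by[m]))
m=(Z>.068)&(Z<.084)&(bx>-.02)&(bx<.03)
# profile of top heights/x along battery back at several y: battery back edge and wall front edge
for yy in(-.12,-.09,-.05,0,.05,.09,.12):
    k=(abs(by-yy)<.003)&(bx>-.03)&(bx<.025)&np.isfinite(Z);o=np.argsort(bx[k]);print(yy,[(int(a*1e3),int(b*1e3)) for a,b in zip(bx[k][o],Z[k][o])][::2])
```

```text
top 43 0.24081567034898788 0.23424245204812902 0.24926529028159183
tip 0.14985184430299642
side 102 0.24969246885560065 0.24005425844455083 0.25503465321970475
tip 0.15162195621400154
tip now 0.09736742747663527
-0.12 [(-29, 70), (-26, 71), (-24, 76), (-21, 75), (-19, 77), (-16, 79), (-12, 73), (-9, 73), (-7, 75), (-4, 74), (-1, 75), (1, 74), (4, 73), (7, 73), (9, 76), (12, 78), (15, 76)]
-0.09 [(-29, 74), (-26, 75), (-24, 78), (-20, 75), (-18, 77), (-15, 79), (-12, 78), (-8, 74), (-4, 70), (-3, 75), (0, 70), (2, 76), (5, 74), (8, 76), (8, 75), (11, 76), (14, 77)]
-0.05 [(-28, 73), (-25, 75), (-23, 77), (-20, 77), (-16, 73), (-14, 76), (-10, 71), (-8, 74), (-5, 76), (-2, 73), (0, 73), (3, 75), (6, 73), (8, 75), (11, 76), (12, 74), (14, 75)]
0 [(-28, 75), (-25, 72), (-22, 76), (-19, 73), (-16, 71), (-14, 75), (-12, 81), (-10, 73), (-8, 75), (-5, 75), (-2, 76), (0, 76), (3, 76), (6, 73), (9, 74), (12, 75), (15, 74)]
0.05 [(-29, 78), (-27, 72), (-25, 74), (-21, 68), (-18, 71), (-16, 71), (-14, 75), (-10, 73), (-8, 76), (-4, 70), (-2, 75), (0, 74), (3, 72), (6, 75), (9, 72), (12, 71), (15, 74)]
0.09 [(-29, 71), (-27, 73), (-24, 73), (-21, 71), (-19, 78), (-16, 77), (-12, 70), (-10, 75), (-6, 71), (-5, 77), (-2, 75), (1, 72), (4, 73), (7, 74), (9, 75), (12, 76), (14, 70)]
0.12 [(-29, 72), (-27, 79), (-24, 77), (-21, 76), (-17, 74), (-15, 77), (-13, 78), (-9, 76), (-6, 73), (-3, 73), (0, 72), (2, 74), (3, 80), (7, 78), (11, 74), (13, 75)]
```

All the image measures say the bolt travelled about 53 mm, and it then stopped hard at 12 N. To rule out the finger catching the cheek's flare, I'll push once more from higher up and further out.

Run:
```python
from h import *
robot.move_linear(W(-.149,.228,.055),speed=.25);robot.hold(.05)
tare=st()[2];y=.216;robot.move_linear(W(-.149,y,.055),speed=.1);L=[];f=0
while y>.19 and f<14 and st()[0]<65.5:
    y-=.003
    robot.move_linear(W(-.149,y,.055),speed=.08)
    t,p,F,s=st();f=(F-tare)[1];L.append((float(round(p[1]*1e3,1)),float(round(f,1))))
print(L,y,st()[0])
robot.move_linear(W(-.16,.228,.06),speed=.25);robot.move_linear(W(-.2,.25,.15),speed=.35)
f=robot.grab_frame("top");P=cloud(f);d=P[...,:2]-O;bx=d@EX;by=d@EY;Z=P[...,2]
m=(Z>.06)&(Z<.085)&(abs(bx+.136)<.02)&(by>.15)&(by<.3);print(m.sum(),np.nanmean(by[m]))
m=(Z>.012)&(Z<.034)&(abs(bx+.136)<.006)&(by>.06)&(by<.2);print("tip now",np.nanmin(by[m]),st()[0])
```

```text
[(213.0, -0.1), (210.7, 3.0), (210.4, 13.5), (210.2, 24.4)] 0.204 61.3833
40 0.188232522399759
tip now 0.09730213400418666 62.1333
```

Run:
```python
from h import *
bat();print(st()[2],st()[0]);robot.finish_job()
```

```text
bat [-57.   -4.3] rel yaw 0.004 [257. 107.] 2991 t 62.1833
[-0.18772366 -0.68874377  0.65747133] 62.1833
the job is handed in; nothing more can be done
```

I walked the battery home by pushing its two pads in turn, slid the bolt across to its hard stop, backed the arm clear and handed in at 62.2 s. I couldn't see the pins themselves once the battery covered them, so "flush" rests on how the last pushes felt.

- **Push force:** the highest reading on a pad was 16.3 N, against the 18 N limit.
- **Battery seated:** the last two pushes, 16.3 N on the left pad and 15.6 N on the right, mostly just compressed the pad springs, with at most about 1 mm of settling. Both pad faces ended at the same depth, within about 0.3 mm. The camera puts the battery's centre at x −57 mm, y −4 mm in the bay frame, with 0.004 rad of yaw; home is x −60 to −50 mm.
- **Bolt:** it hit the same hard stop on two pushes, at 12 N and then 24 N. Its tip reads 97–99 mm left of the bay's middle, and 99 mm is fully across.
- **Measurements that disagreed:** the camera showed only about 53 mm of bolt travel instead of 60 mm. The open tip measured 150–152 mm rather than the stated 159 mm, so the bolt may not have started fully open, or the first reading was off. The final position and the hard stop both fit fully across.
- **Other things:** the capsules looked unmoved in the pictures. The gripper passed clear of everything else, though I didn't measure those items again.

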